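Unstack the tea cartons and lay out the tasting tray

ROBOT

A 7-joint arm with a two-finger parallel gripper is mounted at the origin on a cart in front of the work surface, level with it; the furniture and walls round the work are solid. World frame = base frame: x ahead of the robot, y to its left, z up, the work surface at z = 0. Lengths are in m, angles in rad, forces in N, time in s.
With the tool pointing down it reaches from about 0.425 to 0.875 m from the base axis. Payload 9.9 kg.
Tool frame: the origin (TCP) lies midway between the tips of the shut fingers; the grasp point (between the pads) lies 19 mm behind it; x points along the fingers, z is the direction in which the jaws open and shut, and the axes are right-handed (so a half turn about x gives the same grasp; the last joint's range is limited). The gripper opens to 85 mm and grips with 20 to 120 N. Pads are 22 mm wide; open, the fingers measure 114 mm over their backs; the gripper's body (76 mm by 85 mm) begins 54 mm behind the grasp point. The pads swing forward as they close: fully open they stand 13 mm farther back than shut.
Start: joints at [-1.224, 0.576, 0.025, 1.437, -0.015, 1.129, -0.057], TCP at [0.282, 0.613, 0.231] pointing down, gripper open.
Joint ranges: [-2.76, 2.76], [-0.34, 2.15], [-1.52, 1.57], [0.19, 2.46], [-1.09, 4.23], [0.17, 1.99], [-2.82, 2.82]. Speed limits (rad/s): [2.22, 2.22, 3.01, 3.01, 3.14, 3.14, 3.14].

INTERFACE

Orientations are given as a rotation vector (axis times angle).
In Python, from workcell import * gives the robot as it stands. Calls block until the motion is done:
- goto(position, orientation): joint-space move of the TCP to a pose.
- move_straight(position, speed=0.15, attitude=None, guard=None): straight line of the TCP; attitude=None keeps the orientation; speed is the mean speed in m/s. With guard (N) it stops when the force on the tool has changed by that much, and returns True; else False.
- movej(angles): joint-space move.
- gripper_to(opening, grasp_force=None): finger opening in m; grasp_force is the grip in N (None keeps the last); returns when the fingers have stopped.
- wait(seconds).
- ik(position, orientation): joint angles nearest the present ones, or None.
- camera(name): name is "scene" or "side" or "wrist"; returns a dict with "image" (420x560x3 uint8, blue, green, red), "z_map" (420x560 float32, m along the optical axis (not along the pixel's ray), 0 where there is no reading), "K" (3x3 intrinsics, pixels), "k1" (the pictures are not rectified: a ray, as slopes to the right and down, at radius r is drawn at 1 + k1 r^2 times it, then the intrinsics apply), "origin" and "orientation" of the camera in the world. Camera axes: x right, y down, z forward; pixel columns grow to the right and rows downward; lengths in m; the calibration is good to about 2 mm. A picture is of the moment at which its call begins.
A pose or a line that the arm cannot do raises Unreachable and nothing moves.
- finish_job(): hands the job in, once; it reports no verdict.
Readings, each from a call of its own:
- get_time(): time.
- get_joint_pos(): joint angles.
- get_joint_vel(): joint speeds.
- get_joint_efforts(): joint torques, N m.
- get_tool_pos(): TCP position.
- get_eef_rot(): TCP orientation.
- get_force(): force on the tool from outside, world axes, zero at the start.
- get_wrist_torque(): the same for the moment, N m.
- get_width(): finger opening in m.
Only numpy, scipy, OpenCV 4.12 (cv2) and the standard library are available. Lean on these libraries where they do the work, as an engineer would, in place of code of your own. Each camera call takes 0.05 s, during which the arm holds its last target. There are 200 camera calls.

TASK

Take the two stacks on the counter apart and lay out the wooden tasting tray as its printed cards show: each carton flat and face up, squarely inside the frame of the colour of its header band (either way round), and the honey tin standing upright in the round orange ring. Keep the tin upright throughout, and let go of everything at the end.

Things in the scene. Friction and masses are not known exactly. Their poses are not given: they have to be found in the camera images.
- green_center (a point): Small closed cream paper carton with a dark green header band at one end of its printed face, 82 x 46 x 26 mm, lying flat, face up. The point is its centre, 13 mm above its underside; x along the long side (82 mm) towards the band, y across (46 mm), z up. About 0.15 kg. It lies on one of the two other cartons, the honey tin stands on the other; which is on which varies.
- orange_center (a point): Small closed cream paper carton with an orange header band at one end of its printed face, 78 x 50 x 26 mm, lying flat, face up. The point is its centre, 13 mm above its underside; x along the long side (78 mm) towards the band, y across (50 mm), z up. About 0.15 kg.
- black_center (a point): Small closed cream paper carton with a black header band at one end of its printed face, 92 x 58 x 26 mm, lying flat, face up. The point is its centre, 13 mm above its underside; x along the long side (92 mm) towards the band, y across (58 mm), z up. About 0.15 kg.
- honey_center (a point): Round closed honey tin standing upright, black with an orange lid, 58 mm diameter, 60 mm tall. The point is its centre, 30 mm above its underside; z up. About 0.22 kg.
- green_mark: Flat white card (116 x 100 mm) in the tray with a dark green rectangular frame printed on it, 98 x 62 mm over its outside (8 mm beyond the carton all round). Origin at its centre on the tray's floor, which is 6 mm above the counter; x along the frame's long side, y across, z up. The card is paper-thin and fixed.
- orange_mark: Flat white card (116 x 100 mm) in the tray with an orange rectangular frame printed on it, 94 x 66 mm over its outside (8 mm beyond the carton all round). Origin at its centre on the tray's floor, which is 6 mm above the counter; x along the frame's long side, y across, z up. The card is paper-thin and fixed.
- black_mark: Flat white card (116 x 100 mm) in the tray with a black rectangular frame printed on it, 108 x 74 mm over its outside (8 mm beyond the carton all round). Origin at its centre on the tray's floor, which is 6 mm above the counter; x along the frame's long side, y across, z up. The card is paper-thin and fixed.
- tray: Fixed wooden tray, 284 x 314 mm over all; floor 6 mm and 8 mm wide rim 18 mm above the counter. Origin at the centre of its underside, x along the 284 mm side, z up. The four cards lie in it two by two, turned as it is, centres 125 mm apart along x and 132 mm along y; which card lies where varies.
- round_mark: Flat white card (116 x 100 mm) in the tray with an orange ring printed on it, 74 mm outside diameter (8 mm beyond the tin all round), for the honey tin. Origin at its centre on the tray's floor, 6 mm above the counter; axes as for the other cards. Paper-thin and fixed.

How it is judged:
At the end, for the whole second after the job is handed in: Each carton lies flat, face up on the tray floor, centre within 12 mm of the middle of the frame of its own colour, long side within 9 degrees of the frame's (either way round); the honey tin stands upright within 12 mm of the middle of the round mark; all at rest (horizontal distance between green_center and green_mark below 0.012 m and z of green_center in the frame of green_mark between 0.007 and 0.019 m and angle between each of green_center, orange_center, black_center, honey_center's own z axis and vertical below 0.12 rad and linear speed of each of green_carton, orange_carton, black_carton, honey_tin below 0.02 m/s and angle between the x axis of green_center and the x axis of green_mark, either way round below 0.17 rad and horizontal distance between orange_center and orange_mark below 0.012 m and z of orange_center in the frame of orange_mark between 0.007 and 0.019 m and angle between the x axis of orange_center and the x axis of orange_mark, either way round below 0.17 rad and horizontal distance between black_center and black_mark below 0.012 m and z of black_center in the frame of black_mark between 0.007 and 0.019 m and angle between the x axis of black_center and the x axis of black_mark, either way round below 0.17 rad and horizontal distance between honey_center and round_mark below 0.012 m and z of honey_center in the frame of round_mark between 0.024 and 0.036 m); the robot touches nothing.
It fails at once if the honey tin is tipped by more than about 40 degrees (angle between honey_center's own z axis and vertical above 0.7 rad).
It also fails if it takes over 117 s, if anything falls off the work surface, if the arm or the gripper's body presses on something with over 40 N, if the wrist force passes 120 N, or if a joint passes its speed limit or range.

## Working session

There is one attempt and no reset: what is moved stays moved. The work goes in short steps, each a Python script; the robot and the scene stay as the last script left them, time stands still between calls to the robot, and variables do not carry over. Pictures are saved under pics/ and viewed, about 12 in all and at most 16, crops included, and the job is handed in when it is done.

```bash
mkdir -p pics; ls; python3 - <<'E'
from workcell import *
import cv2, numpy as np
for n in ("scene","side","wrist"):
    c=camera(n); cv2.imwrite(f"pics/{n}0.png",c["image"]); print(n,c["K"].tolist(),c["k1"],c["origin"],c["orientation"])
print(get_time(),get_tool_pos(),get_eef_rot())
a=[cv2.imread(f"pics/{n}0.png") for n in ("scene","side")]
E
```

```text
pics
scene [[413.55234643718745, 0.0, 277.3688111861802], [0.0, 413.55234643718745, 207.1206152269187], [0.0, 0.0, 1.0]] -0.00865519782921331 [-0.10658401 -0.49877979  0.45072292] [-1.83412441  0.89629969 -0.58439117]
side [[509.2200914456702, 0.0, 282.67804515375366], [0.0, 509.2200914456702, 207.95998594787523], [0.0, 0.0, 1.0]] -0.1615752348863222 [ 0.11884429 -0.93620042  0.5063457 ] [-1.95127352  0.43213589 -0.27749979]
wrist [[325.448667042632, 0.0, 280.631786748717], [0.0, 325.448667042632, 212.7267492143113], [0.0, 0.0, 1.0]] 0.010508145965119115 [0.210518   0.64540181 0.37341984] [2.41321312 1.54616726 0.24314972]
0.15 [0.28176463 0.61300633 0.23063749] [-0.88709318  1.38376141  0.88581025]
```

View pics/scene0.png

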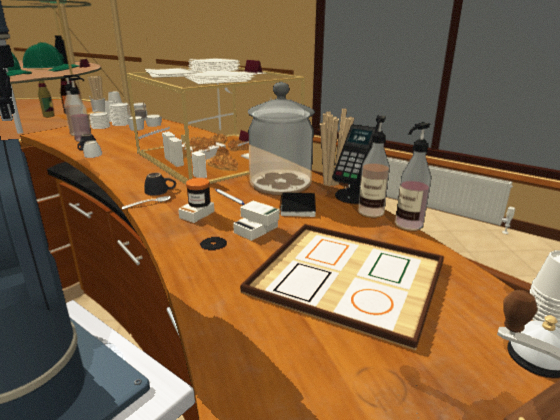

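View pics/side0.png

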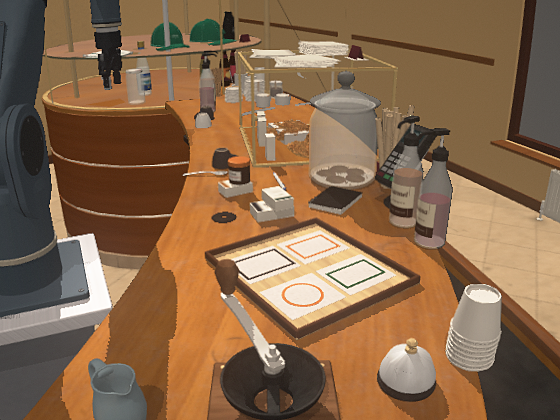

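View pics/wrist0.png

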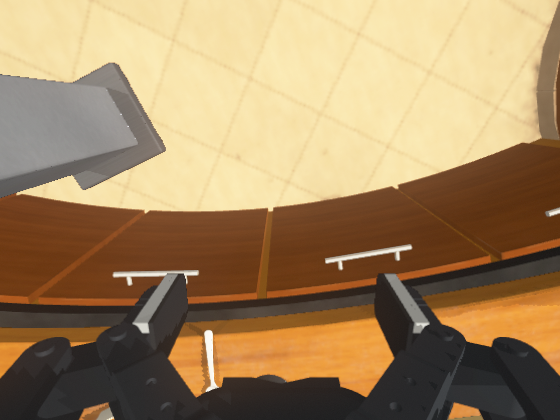

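The pictures show the tin on a carton at scene (198,200), the other stack at (257,220), and the tray with orange (327,252), green (390,267), black (303,282) and round (372,301) cards.

```bash
cat > h.py <<'E'
from workcell import *
import cv2, numpy as np
from scipy.spatial.transform import Rotation as R
def rays(c,px):
    D=np.array([c["k1"],0,0,0,0.])
    u=cv2.undistortPoints(np.float64(px).reshape(-1,1,2),c["K"],D)[:,0]
    # refine handled by OpenCV iterations; k1 small
    d=np.c_[u,np.ones(len(u))]
    return R.from_rotvec(c["orientation"]).apply(d)
def onplane(c,px,z):
    d=rays(c,px); o=np.array(c["origin"]); return o+d*((z-o[2])/d[:,2])[:,None]
def project(c,P):
    r=R.from_rotvec(c["orientation"]).inv()
    p=r.apply(np.atleast_2d(P)-c["origin"])
    s=p[:,:2]/p[:,2:]; s=s*(1+c["k1"]*(s**2).sum(1,keepdims=True))
    return s@c["K"][:2,:2].T+c["K"][:2,2]
def down(a):
    x=np.array([0,0,-1.]); z=np.array([np.cos(a),np.sin(a),0]); y=np.cross(z,x)
    return R.from_matrix(np.c_[x,y,z]).as_rotvec()
def cloud(c):
    v,u=np.mgrid[0:420,0:560]; px=np.c_[u.ravel(),v.ravel()]
    d=rays(c,px); f=R.from_rotvec(c["orientation"]).as_matrix()[:,2]
    z=c["z_map"].ravel()
    P=np.array(c["origin"])+d*z[:,None]      # ray has unit depth along optical axis
    P[z==0]=np.nan
    return P.reshape(420,560,3)
E
python3 - <<'E'
from h import *
c=camera("scene"); print("tray cards o,g,b,r",onplane(c,[(327,252),(390,267),(303,282),(372,301)],.006).round(3).tolist())
print("tray corners",onplane(c,[(308,228),(445,265),(410,346),(246,286)],.018).round(3).tolist())
print("tin lid",onplane(c,[(199,182)],.086).round(3),"boxes top",onplane(c,[(259,211)],.052).round(3),onplane(c,[(249,227),(190,212)],.026).round(3).tolist())
s=camera("side");print("side lid",onplane(s,[(239,160)],.086).round(3),"top",onplane(s,[(279,194)],.052).round(3),"r",onplane(s,[(304,294)],.006).round(3))
print(np.nanmedian(cloud(c)[240:262,318:338].reshape(-1,3),0))
w=camera("wrist"); T=R.from_rotvec(get_eef_rot()); print("cam in tool",T.inv().apply(w["origin"]-get_tool_pos()),T.inv().apply(R.from_rotvec(w["orientation"]).as_matrix()[:,2]),T.inv().apply(R.from_rotvec(w["orientation"]).as_matrix()[:,0]))
print(T.as_matrix().round(2))
for p in ([.65,-.06],[.6,.15],[.6,.05]):
    for a in np.deg2rad(range(-180,180,45)):
        q=ik([*p,.3],down(a)); print(p,round(np.degrees(a)),None if q is None else np.round(q,2))
E
```

```text
tray cards o,g,b,r [[0.559, -0.117, 0.006], [0.586, -0.247, 0.006], [0.436, -0.14, 0.006], [0.463, -0.268, 0.006]]
tray corners [[0.607, -0.036, 0.018], [0.641, -0.336, 0.018], [0.384, -0.366, 0.018], [0.348, -0.076, 0.018]]
tin lid [[0.536 0.245 0.086]] boxes top [[0.553 0.065 0.052]] [[0.516, 0.063, 0.026], [0.487, 0.23, 0.026]]
side lid [[0.544 0.252 0.086]] top [[0.575 0.072 0.052]] r [[ 0.469 -0.267  0.006]]
[ 0.56622218 -0.11436267  0.00526813]
cam in tool [-0.1427696   0.07821566 -0.00048904] [ 9.51004707e-01 -3.09176041e-01 -4.72128686e-04] [ 2.87928895e-04 -6.41404277e-04  9.99999753e-01]
[[-0.   -0.91  0.42]
 [-0.    0.42  0.91]
 [-1.   -0.   -0.  ]]
[0.65, -0.06] -180 [-0.57  0.84  1.36  1.42 -0.82  1.52 -2.4 ]
[0.65, -0.06] -135 [-0.57  0.84  1.36  1.42 -0.82  1.52 -1.61]
[0.65, -0.06] -90 [-0.42  0.61  0.82  1.41 -0.45  1.31 -1.14]
[0.65, -0.06] -45 [-0.38  0.59  0.73  1.41 -0.39  1.3  -0.41]
[0.65, -0.06] 0 [-0.31  0.55  0.59  1.41 -0.31  1.28  0.3 ]
[0.65, -0.06] 45 [-0.21  0.52  0.4   1.4  -0.21  1.26  0.99]
[0.65, -0.06] 90 [-0.13  0.51  0.25  1.4  -0.13  1.25  1.7 ]
[... 318 characters left out ...]
 [-0.59  0.47  0.45  1.5  -0.21  1.22 -0.12]
[0.6, 0.15] 45 [-0.48  0.45  0.26  1.49 -0.12  1.21  0.58]
[0.6, 0.15] 90 [-0.36  0.44  0.07  1.49 -0.03  1.21  1.28]
[0.6, 0.15] 135 [-0.22  0.44 -0.15  1.48  0.07  1.22  1.97]
[0.6, 0.05] -180 [ 0.54  0.67 -1.29  1.51  0.64  1.45  2.37]
[0.6, 0.05] -135 [-0.82  0.76  1.36  1.55 -0.75  1.44 -1.77]
[0.6, 0.05] -90 [-0.64  0.52  0.8   1.55 -0.38  1.24 -1.35]
[0.6, 0.05] -45 [-0.58  0.49  0.68  1.55 -0.32  1.22 -0.63]
[0.6, 0.05] 0 [-0.49  0.46  0.53  1.54 -0.24  1.21  0.08]
[0.6, 0.05] 45 [-0.4   0.44  0.38  1.54 -0.17  1.2   0.79]
[0.6, 0.05] 90 [-0.27  0.42  0.16  1.54 -0.07  1.19  1.48]
[0.6, 0.05] 135 [-0.12  0.41 -0.06  1.53  0.03  1.2   2.17]
```

```bash
python3 - <<'E'
from h import *
import pickle
goto([.53,.16,.25],down(np.pi/2)); c=camera("wrist"); cv2.imwrite("pics/w1.png",c["image"]); pickle.dump(c,open("w1.pkl","wb"))
goto([.50,-.17,.28],down(np.pi/2)); c=camera("wrist"); cv2.imwrite("pics/w2.png",c["image"]); pickle.dump(c,open("w2.pkl","wb"))
print(get_time())
E
```

```text
3.5333
```

View pics/w1.png

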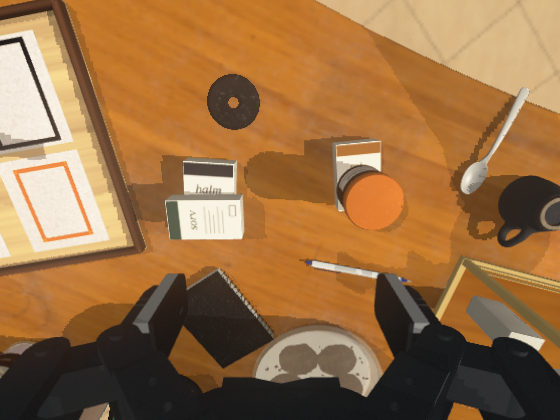

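View pics/w2.png

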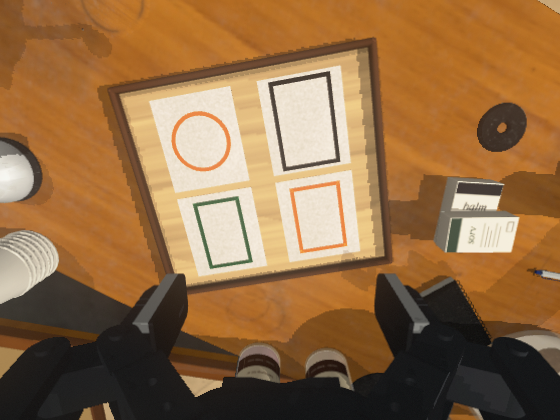

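Wrist views: green carton (205,218) lies crosswise on black (209,178), the tin (373,200) stands on orange (357,175). The tray has round (201,141), black (304,121), green (222,232) and orange (318,216).

```bash
cat >> h.py <<'E'
def top(c,lo,hi,xy,rad=.09):
    """minAreaRect of the points of height lo..hi near xy: centre, long/short, angle of long side"""
    P=cloud(c); z=P[...,2]
    m=(z>lo)&(z<hi)&(np.hypot(P[...,0]-xy[0],P[...,1]-xy[1])<rad)
    m=cv2.morphologyEx(m.astype(np.uint8),cv2.MORPH_OPEN,np.ones((3,3)))
    n,l,s,_=cv2.connectedComponentsWithStats(m); k=1+s[1:,4].argmax(); m=l==k
    Q=P[m]; r=cv2.minAreaRect((Q[:,:2]*1000).astype(np.float32)); b=cv2.boxPoints(r)/1000
    e=[b[1]-b[0],b[2]-b[1]]; e=sorted(e,key=np.linalg.norm)[::-1]
    return b.mean(0).round(4),[round(float(np.linalg.norm(v)),4) for v in e],round(float(np.arctan2(e[0][1],e[0][0])%np.pi),4),round(float(np.median(Q[:,2])),4)
E
python3 - <<'E'
from h import *
import pickle
c=pickle.load(open("w1.pkl","rb"))
print("green",top(c,.044,.06,(.555,.07)))
print("tin",top(c,.078,.095,(.54,.25)))
print("black part",top(c,.018,.034,(.515,.063)),"orange part",top(c,.018,.034,(.49,.23)))
c=pickle.load(open("w2.pkl","rb"))
h=cv2.cvtColor(c["image"],cv2.COLOR_BGR2HSV)
m=((h[...,1]<50)&(h[...,2]>170)).astype(np.uint8)
cs,_=cv2.findContours(m,cv2.RETR_EXTERNAL,cv2.CHAIN_APPROX_NONE)
for k in cs:
    if cv2.contourArea(k)<4000: continue
    p=onplane(c,k[:,0],.006)[:,:2]; r=cv2.minAreaRect((p*1000).astype(np.float32)); b=cv2.boxPoints(r)/1000
    e=sorted([b[1]-b[0],b[2]-b[1]],key=np.linalg.norm)[::-1]
    print("px",k[:,0].mean(0).round(),"xy",b.mean(0).round(4),[np.linalg.norm(v).round(4) for v in e],"ang",np.arctan2(e[0][1],e[0][0])%np.pi)
E
```

```text
green (array([0.5695, 0.075 ], dtype=float32), [0.0822, 0.0463], 1.5769, 0.0529)
tin (array([0.5401, 0.2512], dtype=float32), [0.0578, 0.0571], 2.76, 0.0864)
black part (array([0.5284, 0.0776], dtype=float32), [0.059, 0.0391], 1.5541, 0.0268) orange part (array([0.5105, 0.2476], dtype=float32), [0.0506, 0.0452], 1.6705, 0.0266)
px [223. 231.] xy [ 0.5871 -0.248 ] [np.float32(0.1154), np.float32(0.0995)] ang 0.17201604
px [319. 215.] xy [ 0.5644 -0.1177] [np.float32(0.1154), np.float32(0.0996)] ang 0.17271248
px [201. 139.] xy [ 0.4638 -0.2694] [np.float32(0.1155), np.float32(0.0994)] ang 0.17141978
px [305. 120.] xy [ 0.4412 -0.1392] [np.float32(0.1153), np.float32(0.0994)] ang 0.1729147
```

```bash
cat >> h.py <<'E'
ZT=.17
MARK=dict(green=(.5871,-.248),orange=(.5644,-.1177),black=(.4412,-.1392),round=(.4638,-.2694)); MA=.172
def pick(xy,a,z,opening,force=30):
    goto([*xy,ZT],down(a)); gripper_to(opening)
    move_straight([*xy,z],.12); gripper_to(.03,force)
    w=get_width(); move_straight([*xy,ZT],.15); print("grip",round(w,4),round(get_width(),4)); return w
def place(xy,a,z,opening):
    goto([*xy,ZT],down(a)); move_straight([*xy,z+.03],.2); hit=move_straight([*xy,z],.05,guard=8)
    print("hit",hit,get_tool_pos().round(4)); gripper_to(opening); wait(.1); move_straight([*xy,ZT],.2)
E
python3 - <<'E'
from h import *
import pickle
pick((.5695,.075),.006,.029,.066)
place(MARK["green"],MA+np.pi/2,.0095,.062)
gripper_to(.083); goto([.52,.10,.22],down(np.pi/2)); c=camera("wrist"); pickle.dump(c,open("w3.pkl","wb")); cv2.imwrite("pics/w3.png",c["image"])
print(top(c,.018,.034,(.55,.077))); print("green",top(c,.025,.04,MARK["green"])); print("tin",top(c,.078,.095,(.54,.25)))
print(get_time())
E
```

```text
grip 0.0457 0.0454
hit True [ 0.5865 -0.2478  0.0094]
(array([0.556 , 0.0756], dtype=float32), [0.0923, 0.058], 3.0806, 0.0267)
green (array([ 0.6167, -0.2199], dtype=float32), [0.0114, 0.0028], 0.1587, 0.0284)
tin (array([0.5399, 0.251 ], dtype=float32), [0.0579, 0.0569], 2.0017, 0.0863)
14.3833
```

```bash
python3 - <<'E'
from h import *
import pickle
if pick((.556,.0756),3.0806-np.pi/2,.002,.082)<.05: raise SystemExit
place(MARK["black"],MA+np.pi/2,.0085,.075)
goto([.50,-.15,.25],down(np.pi/2)); c=camera("wrist"); cv2.imwrite("pics/w4.png",c["image"])
print("green",top(c,.027,.04,MARK["green"],.07),"black",top(c,.027,.04,MARK["black"],.07))
print(get_time())
E
```

```text
grip 0.0575 0.0573
hit True [ 0.4409 -0.1391  0.0083]
green (array([ 0.5858, -0.2488], dtype=float32), [0.0824, 0.0466], 0.1724, 0.0327) black (array([ 0.4407, -0.1403], dtype=float32), [0.0918, 0.058], 0.1701, 0.0327)
22.4167
```

View pics/w4.png

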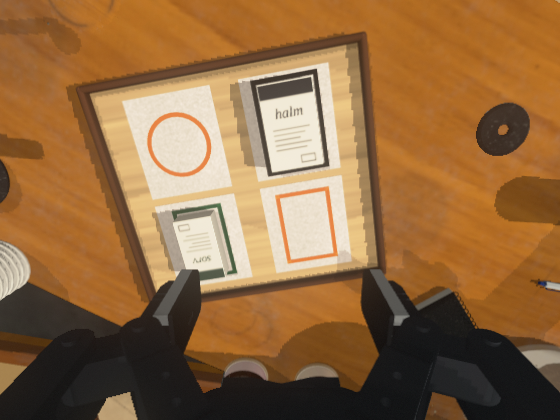

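Green and black sit inside their frames, within 2 mm. The tin is next.

```bash
python3 - <<'E'
from h import *
import pickle
if pick((.540,.251),np.pi/2,.034,.083)<.05: raise SystemExit
place(MARK["round"],MA+np.pi/2,.0145,.078)
goto([.50,.20,.22],down(np.pi/2)); gripper_to(.08); c=camera("wrist"); cv2.imwrite("pics/w5.png",c["image"])
print("orange",top(c,.018,.034,(.53,.245)))
c=camera("side"); cv2.imwrite("pics/s5.png",c["image"]); print(get_time())
E
```

```text
grip 0.0575 0.0572
hit True [ 0.4633 -0.2692  0.0143]
orange (array([0.5269, 0.2491], dtype=float32), [0.0783, 0.05], 0.0959, 0.0267)
33.5667
```

View pics/s5.png

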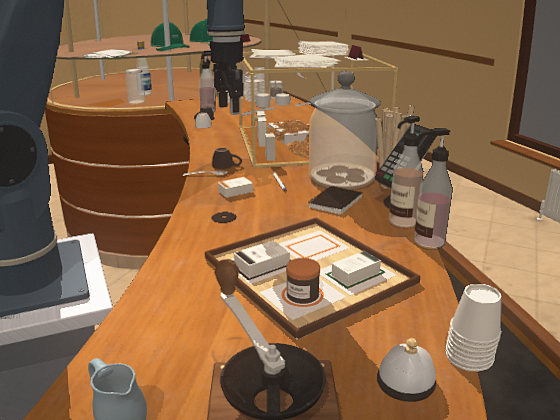

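The tin stands upright in its ring at (302,283), with black (262,260) and green (356,268) in place. Orange (237,187) is the last one.

```bash
python3 - <<'E'
from h import *
if pick((.5269,.2491),.0959+np.pi/2,.002,.074)<.043: raise SystemExit
place(MARK["orange"],MA+np.pi/2,.0085,.066)
goto([.50,-.13,.28],down(np.pi/2)); c=camera("wrist"); cv2.imwrite("pics/w6.png",c["image"])
for n in ("green","black","orange"): print(n,MARK[n],top(c,.027,.04,MARK[n],.07))
print("tin",MARK["round"],top(c,.058,.075,MARK["round"],.07)); print(get_time())
E
```

```text
grip 0.0494 0.0498
hit True [ 0.5639 -0.1176  0.0085]
green (0.5871, -0.248) (array([ 0.5854, -0.249 ], dtype=float32), [0.0818, 0.0467], 0.1717, 0.0327)
black (0.4412, -0.1392) (array([ 0.4408, -0.1403], dtype=float32), [0.092, 0.0581], 0.1722, 0.0327)
orange (0.5644, -0.1177) (array([ 0.5638, -0.1189], dtype=float32), [0.0791, 0.05], 0.1696, 0.0327)
tin (0.4638, -0.2694) (array([ 0.4634, -0.2694], dtype=float32), [0.0578, 0.057], 2.9689, 0.0662)
42.125
```

View pics/w6.png

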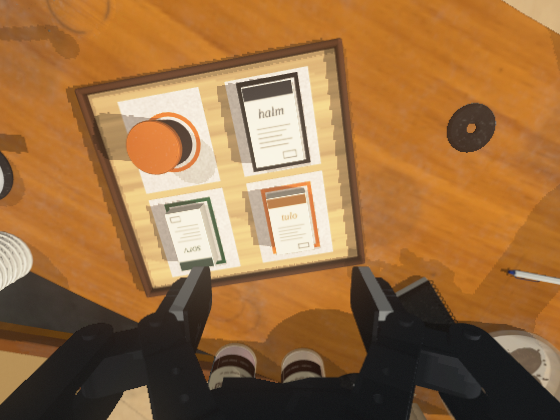

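All four are in place in this view: tin (155,145), black (273,122), green (190,235), orange (289,217).

```bash
python3 -c "
from h import *
finish_job()"
```

```text
the job is handed in; nothing more can be done
```

The tray is laid out and the job is handed in, at about 42 s of the 117 s on the robot's clock. I placed green first, then black, then the tin, then orange, with one grasp each.

The last wrist-camera check showed:

| Item | Distance from its mark's centre | Angle to the frame's long side | Top height above counter |
|---|---|---|---|
| Green carton | 2.0 mm | less than 0.01 rad | 33 mm |
| Black carton | 1.2 mm | less than 0.01 rad | 33 mm |
| Orange carton | 1.3 mm | less than 0.01 rad | 33 mm |
| Honey tin | 0.4 mm | not applicable | 66 mm, upright |

All of these are well inside the limits. The gripper was open and clear of everything. No check failed or disagreed.

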